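Clear the curing box and hold its sprung cover open for inspection

ROBOT

A 6-joint arm with a two-finger parallel gripper is mounted at the origin on a cart in front of the work surface, level with it; the furniture and walls round the work are solid. World frame = base frame: x ahead of the robot, y to its left, z up, the work surface at z = 0. Lengths are in m, angles in rad, forces in N, time in s.
With the tool pointing down it reaches from about 0.3 to 0.775 m from the base axis. Payload 14.6 kg.
Tool frame: the origin (TCP) lies midway between the tips of the shut fingers; the grasp point (between the pads) lies 19 mm behind it; z points along the fingers, y is the line along which they close (so a half turn about z gives the same grasp; the last joint's range is limited). The gripper opens to 85 mm and grips with 20 to 120 N. Pads are 22 mm wide; open, the fingers measure 114 mm over their backs; the gripper's body (76 mm by 85 mm) begins 54 mm behind the grasp point. The pads swing forward as they close: fully open they stand 13 mm farther back than shut.
Start: joints at [-1.25, 0.3, 1.521, -0, 1.321, -0.067], TCP at [0.208, -0.509, 0.231] pointing down, gripper open.
Joint ranges: [-3.03, 3.03], [-0.79, 2.21], [0.23, 2.52], [-1.04, 4.18], [0, 3.07], [-2.55, 2.55]. Speed limits (rad/s): [2.22, 2.22, 2.57, 3.14, 3.14, 3.14].

INTERFACE

Orientations are given as a 3x3 rotation matrix whose columns are the frame's x, y, z axes.
In Python, from rig import bot gives the robot as it stands.
- The arm moves only by the shell command python3 -m creep 'ROWS'. ROWS is JSON, a list of rows, each an object with "dp": the shift along the tool's x, y, z in m, a list of three; "delta_rot": the turn, a rotation vector about the tool's x, y, z in rad, a list of three; "hand": the opening, from 0 (shut) to 1 (fully open). In form: [{"dp": [dx, dy, dz], "delta_rot": [ax, ay, az], "hand": hand}, ...]. A call has exactly 5 rows; each row shifts and turns the commanded pose from where the row before left it, along the tool's axes as they then stand; what a row does not reach is not made up. A row lasts 1/12 s, in which the tool goes at most 41.7 mm and 7.16 degrees, less where a joint would pass 70% of its speed; a pose out of reach is approached as far as the arm can. A call is refused whole if a number of a shift passes 0.0417 or a number of a turn 0.125, either way. A call with a gripper value outside its range is refused whole. The fingers move at their own pace and stop on an object; the grip force is fixed at half the most. Time passes only in rows, so rows that do not move let the fingers close, or fill a call up. It gives the time, the measured TCP pose, the force, the opening and the grip force at its end, in the units of the state.
- bot.sense(): the state, without advancing time (a new reading comes with each control period).
- bot.snapshot(name): name is "side" or "top" or "wrist"; returns the picture (400x640x3 uint8, red, green, blue); there is no depth.
- bot.camera_params(name): a dict with "fov_y" (degrees; the focal length in pixels is half the picture's height over the tangent of half this angle, whatever the lens; pixels are square), "cx", "cy" (the principal point, pixels), "world_to_cam" (4x4, takes a point from world to camera coordinates); the wrist camera has in their place "tool_from_camera" (4x4, takes a point from camera to tool coordinates, whose origin is the TCP and whose axes are the flange's). Camera axes: x right, y down, z forward; pixel columns grow to the right and rows downward; lengths in m; the calibration is good to about 2 mm. A picture is of the moment at which its call begins: read the wrist's pose just before it. camera_params takes no time and is no camera call.
- bot.sign_off(): hands the job in; it is judged then, once.
The state is a dict: "clock": time; "qpos": joint angles; "qd": joint speeds; "tau": joint torques, N m; "position": TCP position; "ee_rot": TCP orientation; "contact_force": force on the tool from outside, world axes, zero at the start; "ft_torque": the same for the moment, N m; "gripper_width": opening from 0.0 (shut) to 1.0 (fully open); "gripper_force": force on a finger pad.
Only numpy, scipy, OpenCV 4.12 (cv2) and the standard library are available. Lean on these libraries where they do the work, as an engineer would, in place of code of your own. Each camera call takes 0.05 s, during which the arm holds its last target. There are 200 camera calls.

TASK

Someone left the small carton of screws on the cover of the curing box: take it off and set it down gently, right way up, on the free part of the black rubber mat. Then lift the sprung cover by its bow handle until it stands 50 degrees open (measured from shut), so that the heat sink inside can be inspected, and keep holding it there: the cover springs shut if let go, so finish with the handle still held and the cover still. Leave everything else where it lies.

Things in the scene. Friction and masses are not known exactly. Their poses are not given: they have to be found in the camera images.
- curing_box: Curing box, fixed to the worktop: a grey tub 180 x 160 x 60 mm (along its x, y, z) with a bare aluminium cover, 78 mm high in all when shut. Origin: centre of its underside, on the worktop. Its z is up; the cover is hinged along its +x rim and opens at its -x side, where the bow handle is. At yaw 0 the -x side faces the robot; it stands with +x turned roughly to the robot's left (yaw about 1.2 to 1.95 rad).
- cover_hinge (a point): Middle of the cover's hinge axis: at (90, 0, 60) mm in the curing box's frame. The axis runs along the curing box's y.
- cover (a joint): Opening angle of the cover in rad: 0 shut, growing as it is lifted, 0.873 = 50 degrees, mechanical stop at 1.6. The cover weighs 0.2 kg and a spring also pulls it shut (together about 2 N at the handle, over the whole travel): it drops shut when released.
- cover_handle (a point): Steel bow handle standing on the cover: a round bar of 12 mm diameter, 92 mm long, parallel to the hinge (along its own y), on two posts at its ends, 45 mm above the cover's top. This point: middle of the bar's centre line. With the cover shut it lies 150 mm to -x of the hinge axis and 63 mm above it (curing box's frame), 123 mm above the worktop; it turns with the cover about the hinge. The round bar can turn between the fingers.
- screw_box_mid (a point): Centre of the loose carton of screws (pale cardboard with a coloured printed top), 45 x 70 x 22 mm (along its x, y, z), about 0.1 kg; z points up when it is the right way up. It begins flat on the cover, between handle and hinge, its centre 11 mm above the cover's top (89 mm above the worktop).
- mat: Thin black rubber mat fixed to the worktop, 170 x 130 x 3 mm (along its x, y, z). Origin: centre of its underside. It lies to the right of the curing box; its +x end, away from the robot, carries a small heat sink.
- heat_sink_2: Finned heat sink, 34 x 34 x 17 mm, lying on the far (+x) end of the mat. Bystander; origin at centre of its underside.
- sink_inside: Finned heat sink, 34 x 34 x 17 mm, the part to be inspected, on the floor of the curing box, out of sight under the shut cover; it stays there. Origin at centre of its underside.
- label_roll: White roll of labels, 72 mm across, 40 mm high, standing behind, between mat and curing box. Bystander; origin at centre of its underside.
- scanner: Grey hand scanner in its stand, 129 x 70 x 152 mm, at the left rear. Bystander; origin at centre of its underside.
- tape_yellow: Low roll of adhesive tape, 68 mm across, 19 mm high, at the rear left, beyond the curing box. Bystander; origin at centre of its underside.
- marker_green: Marker pen, 128 mm long, 20 mm thick, at the right beside the label printer. Bystander; origin at centre of its underside.
There are look-alikes about, which are no part of the job. There is more than one size of the part that bears screw_box_mid; the job needs the largest.

How it is judged:
By the outcome, as a careful person would: the job done as asked, in the order asked, and still so for the second after the job is handed in, while the arm keeps its last pose, push and grip.
It also fails if it takes over 51 s, if anything falls off the work surface, if the arm or the gripper's body presses on something with over 40 N, if the wrist force passes 120 N, or if a joint passes its speed limit or range.

## Working session

There is one attempt and no reset: what is moved stays moved. The work goes in short steps, Python scripts to look and compute and a shell command to move; the robot and the scene stay as the last step left them, time stands still between calls to the robot, and variables do not carry over. Pictures are saved under pics/ and viewed, at most 10 in all, crops included, and the job is handed in when it is done.

```bash
mkdir -p pics; ls; python3 - <<'E'
from rig import bot
import cv2,numpy as np
for n in ("top","side"):
    im=bot.snapshot(n); cv2.imwrite(f"pics/{n}0.png",im[:,:,::-1])
    p=bot.camera_params(n); print(n,p["fov_y"],p["cx"],p["cy"]); print(np.round(p["world_to_cam"],3).tolist())
print(bot.camera_params("wrist"))
s=bot.sense(); print(s["clock"],np.round(s["ee_rot"],3).tolist(),s["gripper_width"])
E
```

```text
pics
top 56.7538359629564 315.0327719192783 203.8539962432509
[[-0.009, -1.0, -0.022, 0.206], [-0.997, 0.011, -0.073, 0.54], [0.073, 0.021, -0.997, 1.15], [0.0, 0.0, 0.0, 1.0]]
side 56.53756049649954 317.89523418308005 196.6216245798038
[[-0.823, -0.569, -0.0, 0.559], [-0.34, 0.493, -0.801, 0.182], [0.456, -0.659, -0.599, 1.025], [0.0, 0.0, 0.0, 1.0]]
{'fov_y': 64.16763022257778, 'cx': 318.83905234948304, 'cy': 201.23106257774992, 'tool_from_camera': array([[-6.94645776e-04, -9.45604903e-01, -3.25316592e-01,
         8.32428628e-02],
       [ 9.99999676e-01, -5.24241692e-04, -6.11466004e-04,
        -3.87970983e-04],
       [ 4.07660731e-04, -3.25316911e-01,  9.45604960e-01,
        -1.42577789e-01],
       [ 0.00000000e+00,  0.00000000e+00,  0.00000000e+00,
         1.00000000e+00]])}
0.1 [[0.926, 0.378, -0.0], [0.378, -0.926, 0.001], [0.0, -0.001, -1.0]] 0.9984030703412416
```

View pics/top0.png

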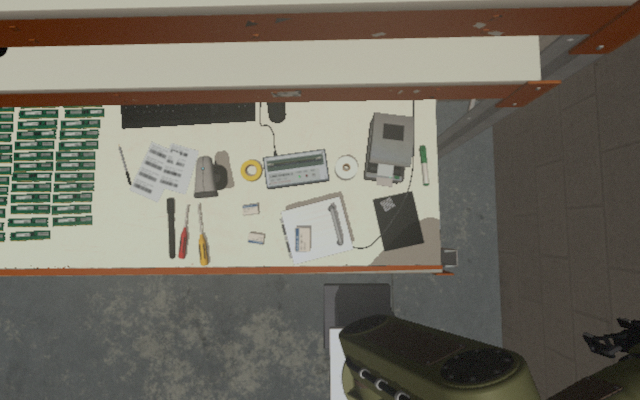

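View pics/side0.png

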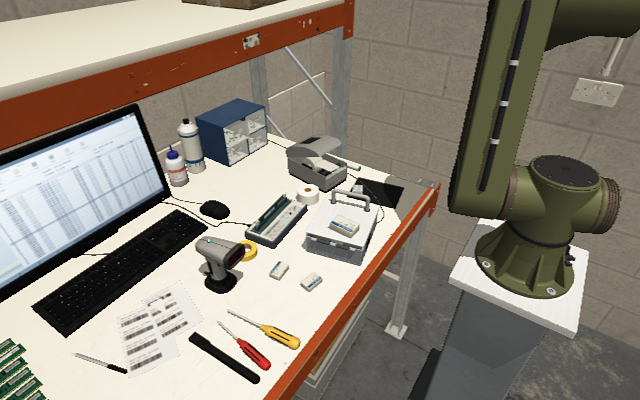

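Top view: the curing box is at about (317,228), with the bow handle at (336,225) and a carton on its cover at (303,238). The mat is at (398,221) with the heat sink at its far end (387,204). There are three cartons, at (303,238), (251,209) and (257,238). The first is the only one lying on the cover and looks the largest, so it fits the description. I'll confirm that in one enlarged crop.

```bash
python3 - <<'E'
import cv2
im=cv2.imread("pics/top0.png")[180:280,235:435]
cv2.imwrite("pics/crop1.png",cv2.resize(im,None,fx=4,fy=4,interpolation=cv2.INTER_CUBIC))
E
```

```text
(no output)
```

View pics/crop1.png

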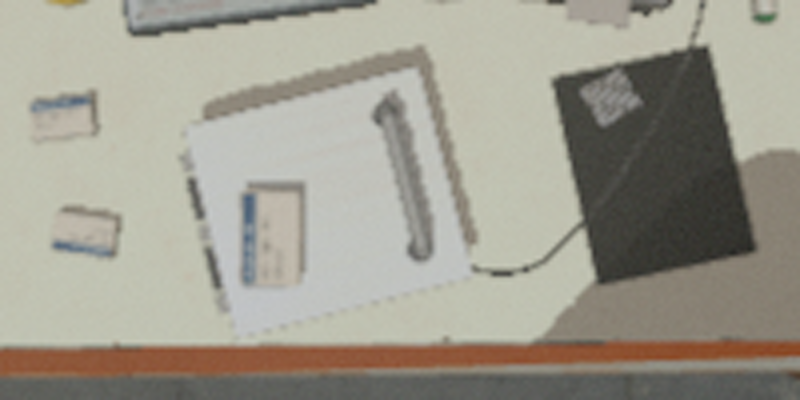

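The crop confirms it: the carton on the cover, at crop (271,236), is clearly larger than the two on the table at (63,115) and (85,231). The lid corners are about (190,128), (420,68), (472,278) and (235,335). The handle bar runs from (388,100) to (420,255). The mat corners are (555,80), (708,47), (755,250) and (600,283).

```bash
cat > h.py <<'E'
import numpy as np
from rig import bot
def f(p): return 200/np.tan(np.radians(p["fov_y"]/2))
def unproj(n,uv,z,pose=None):
    p=bot.camera_params(n)
    if n=="wrist":
        T=np.eye(4);T[:3,:3]=pose["ee_rot"];T[:3,3]=pose["position"];C=T@p["tool_from_camera"]
    else: C=np.linalg.inv(p["world_to_cam"])
    d=C[:3,:3]@np.array([(uv[0]-p["cx"])/f(p),(uv[1]-p["cy"])/f(p),1]); o=C[:3,3]
    return o+d*(z-o[2])/d[2]
def fk_rows(target_p,target_R=None):
    """shift in tool axes to target (applied before turning)"""
    s=bot.sense();R=np.array(s["ee_rot"]);return R.T@(np.array(target_p)-s["position"])
E
python3 - <<'E'
from h import *
c=lambda u,v:(235+u/4-.4,180+v/4-.4)
g={"carton":([(241,185),(305,183),(302,287),(240,285)],.1),"bar":([(390,98),(421,257)],.123),"lid":([(190,128),(420,68),(472,278),(235,335)],.078),"mat":([(555,80),(708,47),(755,250),(600,283)],.003),"sink":([(612,97)],.02)}
for k,(P,z) in g.items():
    X=np.array([unproj("top",c(*q),z) for q in P]); print(k,X.mean(0).round(3),X[:,:2].round(3).tolist(), "edges",[ (round(float(np.linalg.norm(d)),3),round(float(np.arctan2(d[1],d[0])),3)) for d in np.diff(X,axis=0)])
E
```

```text
carton [0.435 0.236 0.1  ] [[0.472, 0.259], [0.473, 0.212], [0.397, 0.215], [0.399, 0.26]] edges [(0.047, -1.549), (0.076, 3.104), (0.045, 1.531)]
bar [0.476 0.139 0.123] [[0.533, 0.149], [0.419, 0.128]] edges [(0.116, -2.962)]
lid [0.459 0.194 0.078] [[0.515, 0.299], [0.559, 0.125], [0.401, 0.088], [0.36, 0.266]] edges [(0.179, -1.326), (0.162, -2.914), (0.182, 1.797)]
mat [ 0.486 -0.064  0.003] [[0.555, 0.014], [0.58, -0.109], [0.418, -0.142], [0.393, -0.019]] edges [(0.125, -1.369), (0.165, -2.944), (0.126, 1.771)]
sink [ 0.539 -0.029  0.02 ] [[0.539, -0.029]] edges []
```

```bash

python3 -m creep '[{"dp":[0,0,0],"delta_rot":[0,0,0.0776],"hand":1},{"dp":[0,0,0],"delta_rot":[0,0,0.0776],"hand":1},{"dp":[0,0,0],"delta_rot":[0,0,0.0776],"hand":1},{"dp":[0,0,0],"delta_rot":[0,0,0.0776],"hand":1},{"dp":[0,0,0],"delta_rot":[0,0,0.0776],"hand":1}]'
python3 -m creep '[{"dp":[0.02,-0.03,0],"delta_rot":[0,0,0],"hand":1},{"dp":[0.02,-0.03,0],"delta_rot":[0,0,0],"hand":1},{"dp":[0.02,-0.03,0],"delta_rot":[0,0,0],"hand":1},{"dp":[0.02,-0.03,0],"delta_rot":[0,0,0],"hand":1},{"dp":[0.02,-0.03,0],"delta_rot":[0,0,0],"hand":1}]'
```

```text
clock: 0.52
position: [0.208, -0.509, 0.2309]
ee_rot: [[1.0, -0.004, -0.0], [-0.004, -1.0, 0.001], [-0.0, -0.001, -1.0]]
contact_force: [1.0, 0.4, -1.0]
gripper_width: 1.001
gripper_force: 0.0
clock: 0.93
position: [0.3085, -0.3576, 0.231]
ee_rot: [[1.0, -0.001, -0.0], [-0.001, -1.0, 0.0], [-0.0, -0.0, -1.0]]
contact_force: [-0.1, -0.5, -0.1]
gripper_width: 1.002
gripper_force: 0.0
```

Tracking is good. Remaining shift: +0.12 in x and +0.585 in y, and the x shift keeps the radius safe.

```bash

for i in 1 ; do python3 -m creep '[{"dp":[0.02,-0.035,0],"delta_rot":[0,0,0],"hand":1},{"dp":[0.02,-0.035,0],"delta_rot":[0,0,0],"hand":1},{"dp":[0.02,-0.035,0],"delta_rot":[0,0,0],"hand":1},{"dp":[0.02,-0.035,0],"delta_rot":[0,0,0],"hand":1},{"dp":[0.02,-0.035,0],"delta_rot":[0,0,0],"hand":1}]'; done >/dev/null
python3 -m creep '[{"dp":[0.005,-0.041,0],"delta_rot":[0,0,0],"hand":1},{"dp":[0.005,-0.041,0],"delta_rot":[0,0,0],"hand":1},{"dp":[0.005,-0.041,0],"delta_rot":[0,0,0],"hand":1},{"dp":[0.005,-0.041,0],"delta_rot":[0,0,0],"hand":1},{"dp":[0.005,-0.041,0],"delta_rot":[0,0,0],"hand":1}]' >/dev/null
python3 -m creep '[{"dp":[0,-0.04,0],"delta_rot":[0,0,0],"hand":1},{"dp":[0,-0.04,0],"delta_rot":[0,0,0],"hand":1},{"dp":[0,-0.04,0],"delta_rot":[0,0,0],"hand":1},{"dp":[0,-0.04,0],"delta_rot":[0,0,0],"hand":1},{"dp":[0,-0.03,0],"delta_rot":[0,0,0],"hand":1}]'
python3 - <<'E'
from h import *
import cv2,pickle
s=bot.sense(); im=bot.snapshot("wrist"); pickle.dump({k:s[k] for k in("position","ee_rot")},open("w1.pkl","wb"))
cv2.imwrite("pics/w1.png",im[:,:,::-1]); print(s["position"],s["qpos"])
E
```

```text
clock: 2.18
position: [0.4324, 0.2136, 0.2311]
ee_rot: [[1.0, 0.001, -0.0], [0.001, -1.0, 0.0], [-0.0, -0.0, -1.0]]
contact_force: [0.6, -1.4, 0.6]
gripper_width: 1.002
gripper_force: 0.0
[0.43242425 0.21355374 0.23110317] [3.82631763e-01 1.48816193e-01 1.70635851e+00 2.52565086e-04
 1.28666368e+00 1.95241446e+00]
```

View pics/w1.png

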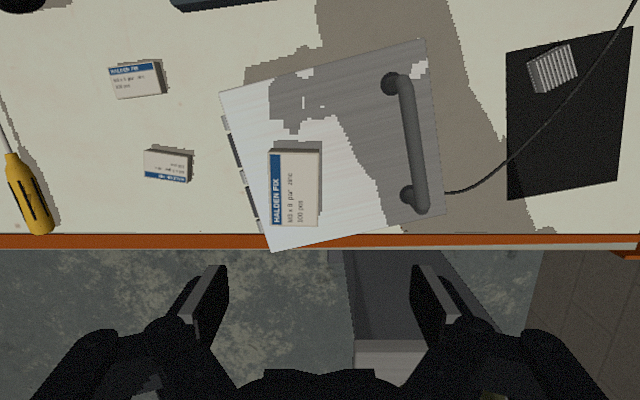

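The wrist view shows the carton top's corners at (269,149), (321,149), (319,226) and (269,227). The bar runs from (405,80) to (421,207). The lid corners are (219,92), (424,38), (446,212) and (271,252), and the mat's are (507,53), (633,27), (617,182) and (508,199). The small sink is at (552,68).

```bash
python3 - <<'E'
from h import *
import pickle
s=pickle.load(open("w1.pkl","rb"))
g={"carton":([(269,149),(321,149),(319,226),(269,227)],.1),"bar":([(405,80),(421,207)],.123),"lid":([(219,92),(424,38),(446,212),(271,252)],.078),"mat":([(507,53),(633,27),(617,182),(508,199)],.003),"sink":([(552,68)],.012)}
for k,(P,z) in g.items():
    X=np.array([unproj("wrist",q,z,s) for q in P]); print(k,X.mean(0).round(3),X[:,:2].round(3).tolist(), "edges",[ (round(float(np.linalg.norm(d)),3),round(float(np.arctan2(d[1],d[0])),3)) for d in np.diff(X,axis=0)])
E
```

```text
carton [0.433 0.236 0.1  ] [[0.469, 0.257], [0.469, 0.212], [0.397, 0.214], [0.396, 0.26]] edges [(0.045, -1.57), (0.072, 3.118), (0.047, 1.593)]
bar [0.474 0.139 0.123] [[0.523, 0.151], [0.424, 0.128]] edges [(0.102, -2.922)]
lid [0.458 0.195 0.078] [[0.515, 0.301], [0.558, 0.126], [0.403, 0.088], [0.358, 0.263]] edges [(0.18, -1.332), (0.16, -2.898), (0.181, 1.819)]
mat [ 0.484 -0.065  0.003] [[0.554, 0.015], [0.579, -0.111], [0.413, -0.145], [0.391, -0.018]] edges [(0.128, -1.378), (0.169, -2.939), (0.129, 1.74)]
sink [ 0.539 -0.03   0.012] [[0.539, -0.03]] edges []
```

```bash

python3 -m creep '[{"dp":[0,-0.0115,0.01],"delta_rot":[0,0,0.01],"hand":1},{"dp":[0,-0.011,0.02],"delta_rot":[0,0,0.005],"hand":1},{"dp":[0,0,0.03],"delta_rot":[0,0,0],"hand":1},{"dp":[0,0,0.03],"delta_rot":[0,0,0],"hand":1},{"dp":[0,0,0.02],"delta_rot":[0,0,0],"hand":1}]' >/dev/null
python3 -m creep '[{"dp":[0,0,0.02],"delta_rot":[0,0,0],"hand":1},{"dp":[0,0,0.01],"delta_rot":[0,0,0],"hand":1},{"dp":[0,0,0.008],"delta_rot":[0,0,0],"hand":1},{"dp":[0,0,0],"delta_rot":[0,0,0],"hand":1},{"dp":[0,0,0],"delta_rot":[0,0,0],"hand":1}]'
python3 -m creep '[{"dp":[0,0,0],"delta_rot":[0,0,0],"hand":0},{"dp":[0,0,0],"delta_rot":[0,0,0],"hand":0},{"dp":[0,0,0],"delta_rot":[0,0,0],"hand":0},{"dp":[0,0,0],"delta_rot":[0,0,0],"hand":0},{"dp":[0,0,0],"delta_rot":[0,0,0],"hand":0}]'
python3 -m creep '[{"dp":[0,0,0],"delta_rot":[0,0,0],"hand":0},{"dp":[0,0,0],"delta_rot":[0,0,0],"hand":0},{"dp":[0,0,0],"delta_rot":[0,0,0],"hand":0},{"dp":[0,0,0],"delta_rot":[0,0,0],"hand":0},{"dp":[0,0,0],"delta_rot":[0,0,0],"hand":0}]'
```

```text
clock: 3.07
position: [0.4335, 0.2334, 0.0838]
ee_rot: [[1.0, -0.015, 0.0], [-0.015, -1.0, 0.0], [0.0, -0.0, -1.0]]
contact_force: [-0.1, 1.1, -0.3]
gripper_width: 1.005
gripper_force: 0.0
clock: 3.48
position: [0.4336, 0.2335, 0.0842]
ee_rot: [[1.0, -0.015, 0.001], [-0.015, -1.0, 0.001], [0.001, -0.001, -1.0]]
contact_force: [-2.4, -0.5, 8.1]
gripper_width: 0.513
gripper_force: 60.2
clock: 3.9
position: [0.4335, 0.2335, 0.0842]
ee_rot: [[1.0, -0.015, 0.001], [-0.015, -1.0, 0.001], [0.001, -0.001, -1.0]]
contact_force: [-2.8, -1.8, 8.1]
gripper_width: 0.508
gripper_force: 60.2
```

```bash

python3 -m creep '[{"dp":[0,0,-0.01],"delta_rot":[0,0,0],"hand":0},{"dp":[0,0,-0.02],"delta_rot":[0,0,0],"hand":0},{"dp":[0,0,-0.03],"delta_rot":[0,0,0],"hand":0},{"dp":[0,0,-0.025],"delta_rot":[0,0,0],"hand":0},{"dp":[0,0,-0.015],"delta_rot":[0,0,0],"hand":0}]'
python3 -m creep '[{"dp":[0.002,0.02,0],"delta_rot":[0,0,0],"hand":0},{"dp":[0.002,0.03,0],"delta_rot":[0,0,0],"hand":0},{"dp":[0.002,0.035,0],"delta_rot":[0,0,0],"hand":0},{"dp":[0.002,0.035,0],"delta_rot":[0,0,0],"hand":0},{"dp":[0.002,0.035,0],"delta_rot":[0,0,0],"hand":0}]' >/dev/null
python3 -m creep '[{"dp":[0.002,0.035,0],"delta_rot":[0,0,0],"hand":0},{"dp":[0.002,0.035,0],"delta_rot":[0,0,0],"hand":0},{"dp":[0.002,0.035,0],"delta_rot":[0,0,0],"hand":0},{"dp":[0.002,0.03,0],"delta_rot":[0,0,0],"hand":0},{"dp":[0,0.0165,0],"delta_rot":[0,0,0],"hand":0}]' >/dev/null
python3 -m creep '[{"dp":[0,0,0],"delta_rot":[0,0,-0.055],"hand":0},{"dp":[0,0,0],"delta_rot":[0,0,-0.055],"hand":0},{"dp":[0,0,0],"delta_rot":[0,0,-0.055],"hand":0},{"dp":[0,0,0],"delta_rot":[0,0,-0.055],"hand":0},{"dp":[0,0,0],"delta_rot":[0,0,0],"hand":0}]'
python3 - <<'E'
from h import *
import cv2,pickle
im=bot.snapshot("side"); 
cv2.imwrite("pics/s1.png",cv2.resize(im[140:300,250:450,::-1],None,fx=3,fy=3)); print(fk_rows([.447,-.073,.0095]))
E
```

```text
clock: 4.32
position: [0.4337, 0.2335, 0.1867]
ee_rot: [[1.0, -0.015, 0.003], [-0.015, -1.0, 0.001], [0.003, -0.001, -1.0]]
contact_force: [-0.8, 0.2, -1.0]
gripper_width: 0.513
gripper_force: 61.7
clock: 5.57
position: [0.4465, -0.0735, 0.1839]
ee_rot: [[0.979, 0.206, 0.0], [0.206, -0.979, -0.0], [0.0, 0.0, -1.0]]
contact_force: [1.0, 0.9, -1.5]
gripper_width: 0.51
gripper_force: 61.7
[ 0.00049094 -0.00038996  0.17428355]
```

View pics/s1.png

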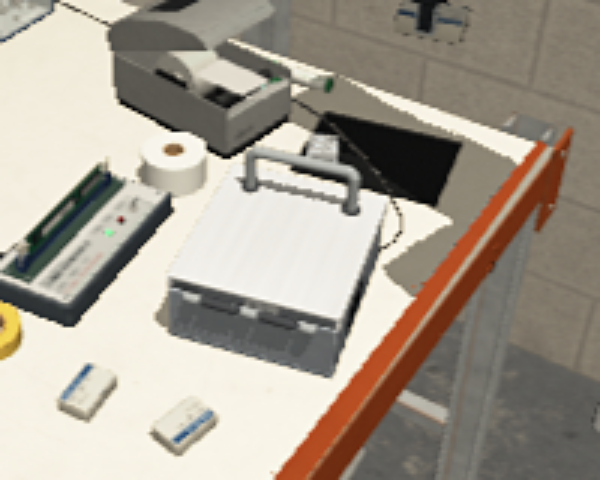

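The cover is now clear, the mat is free apart from the sink at its far end, and the carton is in the grip just above this crop. I'll lower it gently.

```bash

python3 -m creep '[{"dp":[0,0,0.02],"delta_rot":[0,0,0],"hand":0},{"dp":[0,0,0.035],"delta_rot":[0,0,0],"hand":0},{"dp":[0,0,0.04],"delta_rot":[0,0,0],"hand":0},{"dp":[0,0,0.03],"delta_rot":[0,0,0],"hand":0},{"dp":[0,0,0.02],"delta_rot":[0,0,0],"hand":0}]' >/dev/null
python3 -m creep '[{"dp":[0,0,0.012],"delta_rot":[0,0,0],"hand":0},{"dp":[0,0,0.006],"delta_rot":[0,0,0],"hand":0},{"dp":[0,0,0.003],"delta_rot":[0,0,0],"hand":0},{"dp":[0,0,0.002],"delta_rot":[0,0,0],"hand":0},{"dp":[0,0,0.001],"delta_rot":[0,0,0],"hand":0}]'
python3 -m creep '[{"dp":[0,0,0.001],"delta_rot":[0,0,0],"hand":0},{"dp":[0,0,0.001],"delta_rot":[0,0,0],"hand":0},{"dp":[0,0,0.001],"delta_rot":[0,0,0],"hand":0},{"dp":[0,0,0.001],"delta_rot":[0,0,0],"hand":0},{"dp":[0,0,0],"delta_rot":[0,0,0],"hand":0}]'
```

```text
clock: 6.45
position: [0.4471, -0.0735, 0.0149]
ee_rot: [[0.979, 0.203, 0.001], [0.203, -0.979, -0.0], [0.001, 0.001, -1.0]]
contact_force: [0.7, -0.5, -1.4]
gripper_width: 0.512
gripper_force: 61.7
clock: 6.87
position: [0.4466, -0.0734, 0.0103]
ee_rot: [[0.979, 0.203, 0.0], [0.203, -0.979, -0.0], [0.0, 0.0, -1.0]]
contact_force: [0.4, 0.5, -1.3]
gripper_width: 0.512
gripper_force: 61.7
```

```bash

python3 -m creep '[{"dp":[0,0,0.001],"delta_rot":[0,0,0],"hand":0},{"dp":[0,0,0.0005],"delta_rot":[0,0,0],"hand":0},{"dp":[0,0,0.0005],"delta_rot":[0,0,0],"hand":0},{"dp":[0,0,0],"delta_rot":[0,0,0],"hand":0},{"dp":[0,0,0],"delta_rot":[0,0,0],"hand":0}]'
```

```text
clock: 7.28
position: [0.4467, -0.0735, 0.0095]
ee_rot: [[0.979, 0.204, 0.0], [0.204, -0.979, -0.0], [0.0, 0.0, -1.0]]
contact_force: [-11.7, 2.6, 24.7]
gripper_width: 0.511
gripper_force: 64.7
```

Contact made. I'll ease off slightly, release, and rise.

```bash

python3 -m creep '[{"dp":[0,0,-0.0004],"delta_rot":[0,0,0],"hand":0},{"dp":[0,0,0],"delta_rot":[0,0,0],"hand":0.6},{"dp":[0,0,0],"delta_rot":[0,0,0],"hand":0.8},{"dp":[0,0,0],"delta_rot":[0,0,0],"hand":1},{"dp":[0,0,0],"delta_rot":[0,0,0],"hand":1}]'
python3 -m creep '[{"dp":[0,0,0],"delta_rot":[0,0,0],"hand":1},{"dp":[0,0,-0.01],"delta_rot":[0,0,0],"hand":1},{"dp":[0,0,-0.02],"delta_rot":[0,0,0],"hand":1},{"dp":[0,0,-0.03],"delta_rot":[0,0,0],"hand":1},{"dp":[0,0,-0.04],"delta_rot":[0,0,0],"hand":1}]'
python3 -m creep '[{"dp":[0,0,-0.04],"delta_rot":[0,0,0],"hand":1},{"dp":[0,0,-0.04],"delta_rot":[0,0,0],"hand":1},{"dp":[0,0,-0.03],"delta_rot":[0,0,0],"hand":1},{"dp":[0,0,0],"delta_rot":[0,0,0],"hand":1},{"dp":[0,0,0],"delta_rot":[0,0,0],"hand":1}]'
python3 - <<'E'
from h import *
import cv2
im=bot.snapshot("wrist"); cv2.imwrite("pics/w2.png",im[:,:,::-1])
print(fk_rows([.474,.138,.20]))
E
```

```text
clock: 7.7
position: [0.4466, -0.0735, 0.0086]
ee_rot: [[0.979, 0.203, -0.0], [0.203, -0.979, 0.0], [-0.0, -0.0, -1.0]]
contact_force: [-0.2, 0.2, 0.7]
gripper_width: 0.983
gripper_force: 0.0
clock: 8.12
position: [0.4453, -0.0732, 0.1089]
ee_rot: [[0.979, 0.203, -0.004], [0.203, -0.979, 0.001], [-0.003, -0.002, -1.0]]
contact_force: [0.5, -0.1, -0.9]
gripper_width: 0.999
gripper_force: 0.0
clock: 8.53
position: [0.4469, -0.0735, 0.2206]
ee_rot: [[0.979, 0.203, 0.004], [0.203, -0.979, -0.001], [0.003, 0.002, -1.0]]
contact_force: [0.3, -0.3, -0.1]
gripper_width: 0.997
gripper_force: 0.0
[ 0.0700597  -0.20132387  0.01901659]
```

View pics/w2.png

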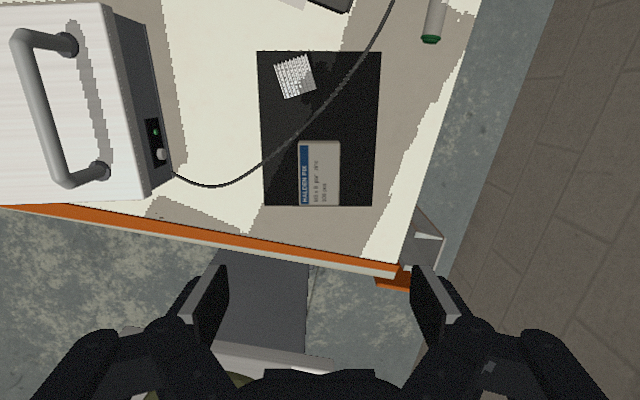

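The carton lies right way up on the mat, its top's corners at about (300,141), (339,141), (340,205) and (298,206). The mat's near edge is at row 206, so I'll check the margin there.

```bash
python3 - <<'E'
from h import *
s=bot.sense()
M=[unproj("wrist",q,.003,s) for q in [(257,52),(380,52),(372,206),(265,206)]]
C=[unproj("wrist",q,.025,s) for q in [(300,141),(339,141),(340,205),(298,206)]]
x=np.array([.979,.205]);y=np.array([-.205,.979]);m=np.mean(M,0)[:2]
for P in M+C: print(np.round([(P[:2]-m)@x,(P[:2]-m)@y],4))
E
```

```text
[0.084  0.0628]
[ 0.0837 -0.0632]
[-0.084  -0.0637]
[-0.0837  0.0642]
[-0.0035  0.0194]
[-0.0036 -0.0215]
[-0.0748 -0.0239]
[-0.0759  0.0232]
```

The carton is fully on the mat with about a 9 mm margin. Now the handle.

```bash

python3 -m creep '[{"dp":[0.012,-0.035,0.002],"delta_rot":[0,0,0],"hand":1},{"dp":[0.012,-0.035,0.002],"delta_rot":[0,0,0],"hand":1},{"dp":[0.012,-0.035,0.002],"delta_rot":[0,0,0],"hand":1},{"dp":[0.012,-0.035,0.002],"delta_rot":[0,0,0],"hand":1},{"dp":[0.012,-0.035,0.002],"delta_rot":[0,0,0],"hand":1}]' >/dev/null
python3 -m creep '[{"dp":[0.01,-0.026,0.004],"delta_rot":[0,0,0],"hand":1},{"dp":[0,0,0.006],"delta_rot":[0,0,-0.035],"hand":1},{"dp":[0,0,0.01],"delta_rot":[0,0,0],"hand":1},{"dp":[0,0,0],"delta_rot":[0,0,0],"hand":1},{"dp":[0,0,0],"delta_rot":[0,0,0],"hand":1}]'
python3 - <<'E'
from h import *
print(fk_rows([.474,.138,.104]))
E
```

```text
clock: 9.42
position: [0.4737, 0.1369, 0.1875]
ee_rot: [[0.972, 0.236, -0.003], [0.236, -0.972, -0.001], [-0.003, -0.0, -1.0]]
contact_force: [0.7, 0.9, 0.4]
gripper_width: 1.0
gripper_force: 0.0
[ 0.00082662 -0.00102928  0.08354234]
```

```bash

python3 -m creep '[{"dp":[0,-0.001,0.015],"delta_rot":[0,0,0],"hand":1},{"dp":[0,0,0.025],"delta_rot":[0,0,0],"hand":1},{"dp":[0,0,0.025],"delta_rot":[0,0,0],"hand":1},{"dp":[0,0,0.0135],"delta_rot":[0,0,0],"hand":1},{"dp":[0,0,0.005],"delta_rot":[0,0,0],"hand":1}]'
python3 -m creep '[{"dp":[0,0,0],"delta_rot":[0,0,0],"hand":0.6},{"dp":[0,0,0],"delta_rot":[0,0,0],"hand":0.4},{"dp":[0,0,0],"delta_rot":[0,0,0],"hand":0.3},{"dp":[0,0,0],"delta_rot":[0,0,0],"hand":0.25},{"dp":[0,0,0],"delta_rot":[0,0,0],"hand":0.25}]'
python3 -m creep '[{"dp":[0,0,0],"delta_rot":[0,0,0],"hand":0.2},{"dp":[0,0,0],"delta_rot":[0,0,0],"hand":0.15},{"dp":[0,0,0],"delta_rot":[0,0,0],"hand":0},{"dp":[0,0,0],"delta_rot":[0,0,0],"hand":0},{"dp":[0,0,0],"delta_rot":[0,0,0],"hand":0}]'
```

```text
clock: 9.83
position: [0.4731, 0.1375, 0.1033]
ee_rot: [[0.972, 0.236, -0.003], [0.236, -0.972, -0.001], [-0.003, -0.0, -1.0]]
contact_force: [0.9, -0.2, 0.2]
gripper_width: 1.0
gripper_force: 0.0
clock: 10.25
position: [0.4743, 0.1386, 0.106]
ee_rot: [[0.971, 0.237, 0.001], [0.237, -0.971, 0.0], [0.001, 0.0, -1.0]]
contact_force: [-0.3, -0.0, -0.3]
gripper_width: 0.302
gripper_force: 0.0
clock: 10.67
position: [0.4741, 0.1385, 0.1053]
ee_rot: [[0.971, 0.237, 0.0], [0.237, -0.971, -0.0], [0.0, 0.0, -1.0]]
contact_force: [1.0, -3.2, 2.5]
gripper_width: 0.117
gripper_force: 58.5
```

```bash
python3 - <<'E'
import numpy as np
a0=np.arctan2(63,150);r=np.hypot(63,150)
t=np.radians([0,1,3,5.5,8.5,11.5,14.5,17.5,20.5,23.5,26.5,29.5,32.5,35.5,38.5,41.5,44,46.5,48.5,49.5,50])
d=np.diff(np.c_[r*np.cos(a0+t),-r*np.sin(a0+t)],axis=0)
print(np.round(d,1).tolist())
E
```

```text
[[-1.1, -2.6], [-2.4, -5.2], [-3.2, -6.3], [-4.2, -7.4], [-4.6, -7.2], [-5.0, -6.9], [-5.3, -6.6], [-5.7, -6.4], [-6.0, -6.0], [-6.3, -5.7], [-6.6, -5.4], [-6.9, -5.0], [-7.1, -4.7], [-7.4, -4.3], [-7.6, -3.9], [-6.5, -2.9], [-6.6, -2.7], [-5.3, -1.9], [-2.7, -0.9], [-1.4, -0.4]]
```

```bash

python3 -m creep '[{"dp":[0,-0.0011,-0.0026],"delta_rot":[0,0,0],"hand":0},{"dp":[0,-0.0024,-0.0052],"delta_rot":[0,0,0],"hand":0},{"dp":[0,-0.0032,-0.0063],"delta_rot":[0,0,0],"hand":0},{"dp":[0,-0.0042,-0.0074],"delta_rot":[0,0,0],"hand":0},{"dp":[0,-0.0046,-0.0072],"delta_rot":[0,0,0],"hand":0}]'
python3 -m creep '[{"dp":[0,-0.005,-0.0069],"delta_rot":[0,0,0],"hand":0},{"dp":[0,-0.0053,-0.0066],"delta_rot":[0,0,0],"hand":0},{"dp":[0,-0.0057,-0.0064],"delta_rot":[0,0,0],"hand":0},{"dp":[0,-0.006,-0.006],"delta_rot":[0,0,0],"hand":0},{"dp":[0,-0.0063,-0.0057],"delta_rot":[0,0,0],"hand":0}]'
```

```text
clock: 11.08
position: [0.4705, 0.1531, 0.1344]
ee_rot: [[0.971, 0.237, 0.0], [0.237, -0.971, -0.002], [-0.0, 0.002, -1.0]]
contact_force: [0.9, -8.9, 1.9]
gripper_width: 0.115
gripper_force: 58.4
clock: 11.5
position: [0.464, 0.1797, 0.1669]
ee_rot: [[0.971, 0.237, 0.001], [0.237, -0.971, -0.003], [0.0, 0.003, -1.0]]
contact_force: [-0.9, -19.3, 12.0]
gripper_width: 0.113
gripper_force: 58.5
```

The load is radial, because my arc runs slightly inside the true one. I'll add about 1.5 mm outward over the next rows.

```bash

python3 -m creep '[{"dp":[0,-0.0061,-0.0059],"delta_rot":[0,0,0],"hand":0},{"dp":[0,-0.0064,-0.0055],"delta_rot":[0,0,0],"hand":0},{"dp":[0,-0.0066,-0.0052],"delta_rot":[0,0,0],"hand":0},{"dp":[0,-0.0069,-0.0048],"delta_rot":[0,0,0],"hand":0},{"dp":[0,-0.0071,-0.0044],"delta_rot":[0,0,0],"hand":0}]'
```

```text
clock: 11.92
position: [0.4557, 0.213, 0.192]
ee_rot: [[0.971, 0.237, 0.0], [0.237, -0.971, -0.001], [0.0, 0.001, -1.0]]
contact_force: [-0.7, -5.5, 2.3]
gripper_width: 0.113
gripper_force: 58.4
```

```bash

python3 -m creep '[{"dp":[0,-0.0065,-0.0029],"delta_rot":[0,0,0],"hand":0},{"dp":[0,-0.0066,-0.0027],"delta_rot":[0,0,0],"hand":0},{"dp":[0,-0.0053,-0.0019],"delta_rot":[0,0,0],"hand":0},{"dp":[0,-0.0027,-0.0009],"delta_rot":[0,0,0],"hand":0},{"dp":[0,0,0],"delta_rot":[0,0,0],"hand":0}]'
python3 -m creep '[{"dp":[0,0,0],"delta_rot":[0,0,0],"hand":0},{"dp":[0,0,0],"delta_rot":[0,0,0],"hand":0},{"dp":[0,0,0],"delta_rot":[0,0,0],"hand":0},{"dp":[0,0,0],"delta_rot":[0,0,0],"hand":0},{"dp":[0,0,0],"delta_rot":[0,0,0],"hand":0}]'
python3 - <<'E'
from h import *
import cv2
im=bot.snapshot("side")
cv2.imwrite("pics/s2.png",cv2.resize(im[140:280,270:420,::-1],None,fx=4,fy=4,interpolation=cv2.INTER_CUBIC))
p=bot.sense()["position"]; d=np.array(p)-[.4741,.1385,.1053]; bx=d[:2]@[-.237,.971]
print(150-bx*1e3,63+d[2]*1e3, np.degrees(np.arccos((150-bx*1e3)/162.7))-22.78)
E
```

```text
clock: 12.33
position: [0.4507, 0.2334, 0.2012]
ee_rot: [[0.971, 0.238, 0.001], [0.238, -0.971, -0.002], [0.001, 0.002, -1.0]]
contact_force: [-4.2, -11.6, 14.7]
gripper_width: 0.114
gripper_force: 59.5
clock: 12.75
position: [0.4508, 0.233, 0.2011]
ee_rot: [[0.971, 0.237, 0.001], [0.237, -0.971, -0.002], [0.001, 0.002, -1.0]]
contact_force: [-3.9, -12.2, 14.6]
gripper_width: 0.117
gripper_force: 59.5
52.742481142977994 158.781957776583 48.30469447684578
```

View pics/s2.png

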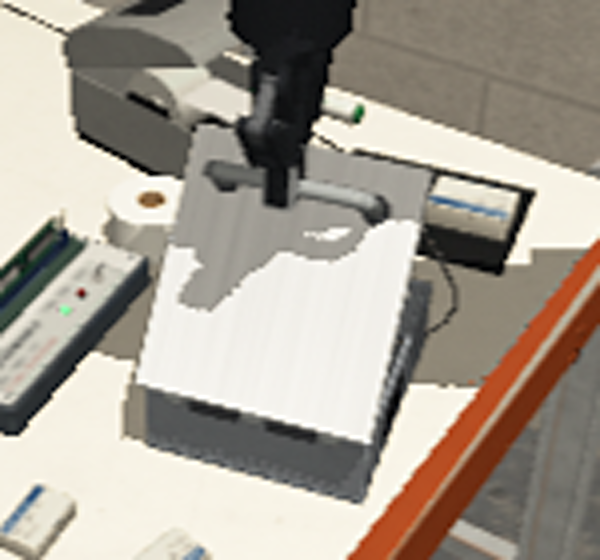

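The cover stands open with the gripper on the bar at crop (280,190), and the carton on the mat is at (470,205). The lid's free corners are at (205,124) and (435,172) and its hinge-side corners at (137,383) and (365,440). I'll fit the angle from these.

```bash
python3 - <<'E'
from h import *
from scipy.optimize import least_squares
p=bot.camera_params("side");W=np.array(p["world_to_cam"]);F=f(p)
def proj(X):
    c=X@W[:3,:3].T+W[:3,3]; return c[:,:2]/c[:,2:]*F+[p["cx"],p["cy"]]
def lid(th,b):
    L=np.array([[-.18,-.08,.018],[-.18,.08,.018],[0,-.08,.018],[0,.08,.018]])  # from hinge
    c,s=np.cos(th),np.sin(th)
    Q=np.c_[L[:,0]*c+L[:,2]*s+.09, L[:,1], -L[:,0]*s+L[:,2]*c+.06]
    cy,sy=np.cos(b[2]),np.sin(b[2])
    return np.c_[b[0]+cy*Q[:,0]-sy*Q[:,1], b[1]+sy*Q[:,0]+cy*Q[:,1], Q[:,2]]
# order: free -y, free +y, hinge -y, hinge +y ; box +y points to robot (-x world)
op=np.array([270,140])+(np.array([[205,124],[435,172],[137,383],[365,440]])-1.5)/4
cl=np.array([250,140])+(np.array([[237,165],[385,195],[170,280],[335,322]])-1)/3
b0=np.array([.4587,.1945,1.812])
def res(v):
    b=v[1:4]
    return np.r_[(proj(lid(v[0],b))-op).ravel(),(proj(lid(0,b))-cl).ravel(),(v[1:4]-b0)/[.002,.002,.01]]
r=least_squares(res,np.r_[.85,b0]); print(np.degrees(r.x[0]),r.x[1:]); print(r.fun.round(1))
J=np.linalg.inv(r.jac.T@r.jac); print("sd",np.degrees(J[0,0]**.5))
b=r.x[1:];h=b[:2]+.09*np.array([np.cos(b[2]),np.sin(b[2])]);s=bot.sense()
d=np.array(s["position"]);x=np.array([np.cos(b[2]),np.sin(b[2])])
print("tcp from hinge: boxx",(d[:2]-h)@x,"z",d[2]+.019-.06)
E
```

```text
44.77697831961836 [0.45650762 0.19433162 1.81267581]
[-0.4  1.2 -1.1  0.9 -0.  -0.1  0.1  0.6 -1.  -0.5  0.6  0.9 -0.8 -2.2
  1.1 -1.5 -1.1 -0.1  0.1]
sd 2.5364979582677534
tcp from hinge: boxx -0.051114347641929785 z 0.160081957776583
```

Kinematics gives about 48° and this coarse view about 45 ± 2.5°. The wrist camera is closer, so I'll measure with it.

```bash
python3 - <<'E'
from h import *
import cv2,pickle
s=bot.sense(); im=bot.snapshot("wrist"); pickle.dump({k:s[k] for k in("position","ee_rot")},open("w3.pkl","wb"))
t=bot.snapshot("top")
a=im[:,:,::-1]; b=cv2.resize(t[180:280,275:435,::-1],(640,400),interpolation=cv2.INTER_CUBIC)
cv2.imwrite("pics/w3.png",a);cv2.imwrite("pics/t3.png",b)
E
```

```text
(no output)
```

View pics/w3.png

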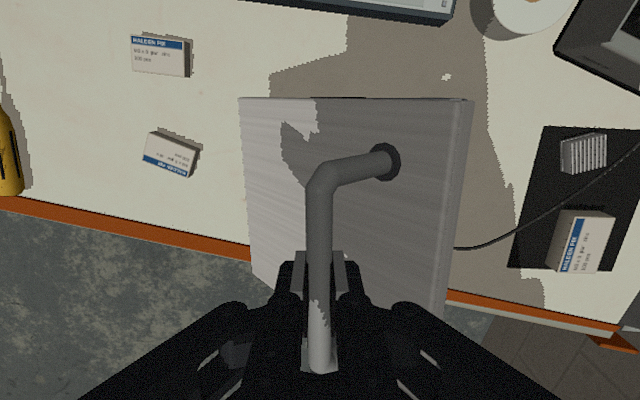

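The wrist view shows the lid's far-side hinge corner at (239,98), its free top corner at (459,100) and free lower corner at (471,100). The post base is at (388,160), and the bar's end is at (319,180) in the grip.

```bash
python3 - <<'E'
from h import *
import pickle
from scipy.optimize import least_squares
s=pickle.load(open("w3.pkl","rb"));p=bot.camera_params("wrist");F=f(p)
T=np.eye(4);T[:3,:3]=s["ee_rot"];T[:3,3]=s["position"];W=np.linalg.inv(T@p["tool_from_camera"])
def proj(X):
    c=X@W[:3,:3].T+W[:3,3]; return c[:,:2]/c[:,2:]*F+[p["cx"],p["cy"]]
def pts(th,b,L):
    c,s_=np.cos(th),np.sin(th)
    Q=np.c_[L[:,0]*c+L[:,2]*s_+.09, L[:,1], -L[:,0]*s_+L[:,2]*c+.06]
    cy,sy=np.cos(b[2]),np.sin(b[2])
    return np.c_[b[0]+cy*Q[:,0]-sy*Q[:,1], b[1]+sy*Q[:,0]+cy*Q[:,1], Q[:,2]]
L=np.array([[0,-.08,.018],[-.18,-.08,.018],[-.15,-.040,.018],[-.15,-.042,.063]])
m=np.array([[239,98],[459,100],[388,160],[319,180]])
b0=np.array([.4587,.1945,1.812])
sg=np.array([2,2,3,3,3,3,4,8])
def res(v): return np.r_[(proj(pts(v[0],v[1:],L))-m).ravel()/sg,(v[1:]-b0)/[.002,.002,.01]]
r=least_squares(res,np.r_[.85,b0]); print(np.degrees(r.x[0]),r.x[1:],r.fun.round(1)); print("sd",np.degrees(np.linalg.inv(r.jac.T@r.jac)[0,0]**.5))
for d in (44,46,48,50,52): print(d,proj(pts(np.radians(d),b0,L)).round(0).tolist())
g=np.array(s["position"])-.019*np.array(s["ee_rot"])[:,2]; print("grasp",g, "bar(48.3,b)",pts(np.radians(48.3),b0,np.array([[-.15,0,.063]])))
E
```

```text
47.79475912522114 [0.46191214 0.19575104 1.81678203] [-0.3 -1.9 -1.1 -1.9  0.3  5.3  1.7  1.2  1.6  0.6  0.5]
sd 0.7405356241523758
44 [[241.0, 98.0], [471.0, 103.0], [402.0, 179.0], [350.0, 194.0]]
46 [[240.0, 98.0], [464.0, 103.0], [396.0, 181.0], [338.0, 195.0]]
48 [[240.0, 98.0], [456.0, 103.0], [389.0, 182.0], [326.0, 197.0]]
50 [[239.0, 98.0], [446.0, 104.0], [382.0, 184.0], [313.0, 198.0]]
52 [[239.0, 98.0], [436.0, 104.0], [374.0, 185.0], [300.0, 199.0]]
grasp [0.45082976 0.23301801 0.22008192] bar(48.3,b) [[0.44980116 0.2306752  0.21390524]]
```

Kinematics and the wrist view agree at about 48.1°. Another 1.9° means about 5 mm along the arc.

```bash

python3 -m creep '[{"dp":[0,-0.0015,-0.0006],"delta_rot":[0,0,0],"hand":0},{"dp":[0,-0.0015,-0.0006],"delta_rot":[0,0,0],"hand":0},{"dp":[0,-0.0012,-0.0004],"delta_rot":[0,0,0],"hand":0},{"dp":[0,-0.0008,-0.0004],"delta_rot":[0,0,0],"hand":0},{"dp":[0,0,0],"delta_rot":[0,0,0],"hand":0}]'
python3 -m creep '[{"dp":[0,0,0],"delta_rot":[0,0,0],"hand":0},{"dp":[0,0,0],"delta_rot":[0,0,0],"hand":0},{"dp":[0,0,0],"delta_rot":[0,0,0],"hand":0},{"dp":[0,0,0],"delta_rot":[0,0,0],"hand":0},{"dp":[0,0,0],"delta_rot":[0,0,0],"hand":0}]'
python3 - <<'E'
from h import *
import cv2
s=bot.sense();p=s["position"]; d=np.array(p)-[.4741,.1385,.1053]; bx=d[:2]@[-.237,.971]
print(150-bx*1e3,63+d[2]*1e3, np.degrees(np.arccos((150-bx*1e3)/162.7))-22.78,np.abs(s["qd"]).max())
im=bot.snapshot("wrist"); cv2.imwrite("pics/w4.png",im[:,:,::-1])
E
```

```text
clock: 13.32
position: [0.4495, 0.2385, 0.2024]
ee_rot: [[0.971, 0.238, 0.001], [0.238, -0.971, -0.0], [0.0, 0.001, -1.0]]
contact_force: [-1.2, -4.6, 6.3]
gripper_width: 0.11
gripper_force: 61.3
clock: 13.73
position: [0.4496, 0.2385, 0.2024]
ee_rot: [[0.971, 0.238, 0.001], [0.238, -0.971, -0.0], [0.0, 0.001, -1.0]]
contact_force: [-0.5, -4.5, 5.6]
gripper_width: 0.108
gripper_force: 61.3
47.121118324461804 160.06862704310777 50.384813135865386 0.0016482565249807076
```

View pics/w4.png

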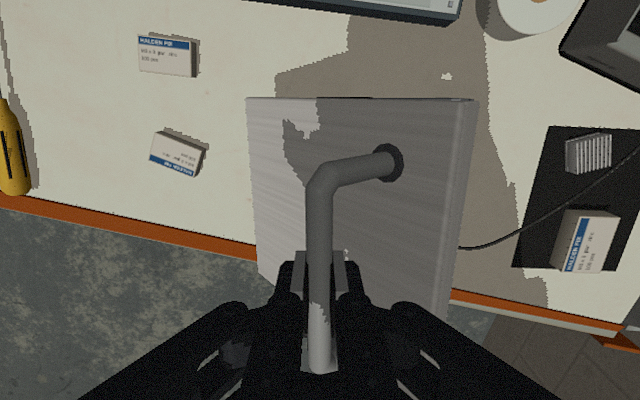

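In the final view the hinge corner is at (246,98), the free top corner at (464,100), the post base at (391,161), and the bar is still held at (319,180). The carton remains on the mat.

```bash
python3 - <<'E'
from h import *
s=bot.sense();p=bot.camera_params("wrist");F=f(p)
T=np.eye(4);T[:3,:3]=s["ee_rot"];T[:3,3]=s["position"];W=np.linalg.inv(T@p["tool_from_camera"])
L=np.array([[0,-.08,.018],[-.18,-.08,.018],[-.15,-.040,.018],[-.15,-.042,.063]]);b=[.4587,.1945,1.812]
for d in (47,48,49,50,51,52):
    c,q=np.cos(np.radians(d)),np.sin(np.radians(d));cy,sy=np.cos(b[2]),np.sin(b[2])
    Q=np.c_[L[:,0]*c+L[:,2]*q+.09,L[:,1],-L[:,0]*q+L[:,2]*c+.06]
    X=np.c_[b[0]+cy*Q[:,0]-sy*Q[:,1],b[1]+sy*Q[:,0]+cy*Q[:,1],Q[:,2]]@W[:3,:3].T+W[:3,3]
    print(d,(X[:,0]/X[:,2]*F+p["cx"]).round(0))
E
```

```text
47 [247. 472. 403. 345.]
48 [247. 468. 399. 339.]
49 [247. 464. 396. 333.]
50 [247. 459. 392. 327.]
51 [247. 454. 389. 320.]
52 [247. 449. 385. 314.]
```

The three cues give 49°, 50.3° and 51°, and kinematics gives 50.4°, so the cover is at about 50°. It is still and held, so I'm handing in.

```bash
python3 -c "
from rig import bot
print(bot.sign_off())"
```

```text
the job is handed in; nothing more can be done
None
```

I set the largest carton right way up on the free part of the mat, then lifted the cover to about 50° (my checks put it between 49° and 51°), and handed in with the handle still gripped and the cover still, at about 14 s of the 51 s allowed.

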